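# Clear the empty core and set the roll stand to its length mark

### The job

Take the empty cardboard core off the roll stand's rods and drop it into the open carton for used cores. Then push the stand's sprung sliding leg in until its pointer meets the index on the scale and, holding it there, squeeze the cam lever shut flat against the leg's rib; do not start closing the lever before the leg is at the index. Finish still gripping rib and lever together with the leg at the index, because the clamp nut is still slack and the leg would spring back; leave the index on the scale, and the marker, the tape roll and the knife lying about, where they are.

Things in the scene. Friction and masses are not known exactly. Their poses are not given: they have to be found in the camera images.
- core: the empty cardboard core to clear away: a cylinder 48 mm across and 150 mm long, plugged at both ends (grip it across its outside), about 90 g. It lies in the groove between the stand's two rods. Origin at its centre, its y axis along its length.
- carton: open cardboard carton for used cores, fixed to the bench: 200 mm (its x) by 260 mm (its y) outside, 100 mm high, walls and floor 5 mm. Origin at the centre of its underside. A shorter used core (90 mm long, 40 mm across) lies inside, on its +x side.
- carton_in (a point): centre of the carton's inner floor, 5 mm above the bench, axes as the carton's
- stand: roll stand fixed to the bench, bed 180 mm (x) by 320 mm (y). Origin at bench level, midway between its two rods (18 mm thick, axes 35 mm up at x = -22 and +22 mm), which run along y from the fixed leg (inner face y = -120 mm) to the end plate (y = 166 mm). Both legs are plates 124 mm wide in x, 80 mm high. White scale strip along the front edge, x = -78 mm, top 12 mm up.
- leg: sliding leg: 6 mm plate across the rods, slide block behind it on +y (90 mm wide in x, top 48 mm up). Origin at bench level, midway between the rods, on the plate's outer (+y) face, which can be pushed; axes as the stand's. Slides along y only. A spring pulls it to +y, to its outer stop, with about 5 N (friction 1 N more), even with the lever shut as the clamp nut is slack. Travel inwards 130 mm.
- rib_top (a point): middle of the top edge of the upright rib of the sliding leg, rigid with it: 12 mm thick in x (6 mm either side of centre), from the plate's outer face 76 mm out along +y, from 48 to 100 mm above the bench. Free space on its +x side, except for a nut near its outer end (62 mm from the plate).
- lever (a joint): angle of the cam lever (rad): 0 = shut, lying flat along the rib's -x side; grows as it opens, the free end swinging out towards the stand's -x; stop at 0.5. It starts at 0.36 to 0.46, moves stiffly (about 3 N at its free end) and stays where it is left.
- lever_end (a point): free end of the black paddle of the cam lever, 8 mm thick, 68 to 92 mm above the bench. Its vertical pivot stands in the leg's frame at x = -17, y = 62 mm, 80 mm up; this point is 55 mm from there, towards the plate, in the middle of its thickness and height. Shut, it lies at x = -7 to -15 mm in the leg's frame: rib and paddle together are 21 mm thick. Open at 0.46 its free end reaches x = -40 mm, 12 mm from the plate.
- pinch (a point): point moving with the leg, midway between the rib's +x face and the outer face of the shut paddle (x = -4.5 mm in the leg's frame), 12 mm out from the plate, 82 mm up. Straddling rib and lever here (closing along the stand's x), open fingers can push the plate's outer face with their sides and then squeeze rib and lever together. Axes as the stand's.
- leg_pointer (a point): tip of the pointer at the foot of the sliding leg, in line with the plate's outer face, 17 mm above the bench, beside the scale strip; axes as the stand's
- index_mark (a point): the length mark: tip of the dark steel index clip (12 mm wide) on the scale strip; its centre line is the mark; axes as the stand's. The leg is at the mark when leg_pointer has the same y along the stand. The index is stiff (15 N) and must not be shifted.
- marker: thin marker pen 140 mm long, 13 mm thick, lying on the bench in front of the roll stand; a bystander, leave it
- tape_roll: roll of clear tape, 100 mm across, 48 mm high, lying flat on the bench behind the stand; a bystander, leave it
- knife: carton knife, 160 mm long, 20 mm high, on the bench on the robot's side of the carton; a bystander, leave it

How it is judged (in metres and radians):
On the way, in this order (a step that is already met when the one before it is completed fails the run):
1. the core lies in the carton, let go (x of core in the frame of carton_in between -0.1 and 0.1 m and y of core in the frame of carton_in between -0.13 and 0.13 m and z of core in the frame of carton_in below 0.085 m and contact force between core and the fingers below 0.1 N and linear speed of core below 0.05 m/s), for 0.2 s.
2. the leg is held with its pointer at the index, the lever still open (y of leg_pointer in the frame of index_mark between -0.005 and 0.005 m and value of joint lever above 0.25 rad), for 0.2 s.
3. the lever is shut with the leg still at the index (y of leg_pointer in the frame of index_mark between -0.005 and 0.005 m and value of joint lever below 0.06 rad and contact force between the fingers and leg_c3 above 2 N and contact force between the fingers and lever_c1 above 2 N), for 0.2 s.
At the end, for the whole second after the job is handed in: The core rests inside the carton, not touched by the fingers; the leg's pointer is within 5 mm of the index, the lever is shut (under 0.06 rad), and the fingers still press on both rib and lever paddle (over 2 N each) (all of step 1 and all of step 3); the arm keeps its last pose, push and grip.
It fails at once if the lever is closed (past halfway) while the leg is more than 8 mm away from the index (value of joint lever below 0.2 rad and (y of leg_pointer in the frame of index_mark above 0.008 m or y of leg_pointer in the frame of index_mark below -0.008 m)).
It fails at once if the index on the scale is shifted by more than 4 mm (distance of index_mark from where it was at the start of the episode above 0.004 m).
It fails at once if one of the things beside the work (marker, tape roll, knife) is moved by more than 40 mm (distance of any of marker, tape_roll, knife from where it was at the start of the episode above 0.04 m).
It also fails if it takes over 48 s, if anything falls off the work surface, if the arm or the gripper's body presses on something with over 40 N, if the wrist force passes 120 N, or if a joint passes its speed limit or range.

### The arm

A 6-joint arm with a two-finger parallel gripper is mounted at the origin on the work surface. World frame = base frame: x ahead of the robot, y to its left, z up, the work surface at z = 0. Lengths are in mm, angles in rad, forces in N, time in s.
With the tool pointing down it reaches from about 350 to 775 mm from the base axis. Payload 7.3 kg.
Tool frame: the origin (TCP) lies between the finger pads; the fingertips stand 25 mm ahead of it and the grasp point (between the pads) lies 6 mm ahead of it; z points along the fingers, y is the line along which they close (so a half turn about z gives the same grasp; the last joint's range is limited). The gripper opens to 92 mm and grips with 3 to 60 N. Pads are 19 mm wide; open, the fingers measure 130 mm over their backs; the gripper's body (75 mm by 190 mm) begins 47 mm behind the grasp point.
Start: joints at [-1.264, 0.342, 1.524, -0, 1.275, -0.146], TCP at [229.703, -472.101, 251.741] pointing down, gripper open.
Joint ranges: [-2.53, 2.53], [-0.77, 2.02], [0.04, 2.7], [-1, 4.14], [0.28, 2.66], [-3.11, 3.11]. Speed limits (rad/s): [2.57, 2.57, 3.14, 3.14, 3.14, 3.14].

### API

Orientations are given as [roll, pitch, yaw] about the fixed x, y, z axes, in that order (R = Rz(yaw) Ry(pitch) Rx(roll)).
In Python, from plant import bot gives the robot as it stands.
- The arm moves only by the tool play_rows, never from a script. Its argument "commands" is a list of rows, each an object of numbers: "x", "y", "z": the shift along the tool's x, y, z in m; "twist": the turn about the tool's z in degrees. In form: [{"x": .., "y": .., "z": .., "twist": ..}, ...]. A call has exactly 8 rows; each row is the pose to reach, as a shift and turn from the pose commanded when the call began, along the tool's axes at that moment; what a row does not reach only later rows make up. A row lasts 1/10 s, in which the tool goes at most 50 mm and 8.59 degrees, less where a joint would pass 70% of its speed; a pose out of reach is approached as far as the arm can. A call with a gripper value outside its range is refused whole. "jaw" is the closure, from 0 (fully open) to 1 (shut), set as the call begins (left out, the last holds). The fingers move at their own pace and stop on an object; the grip force is fixed at half the most. Time passes only in rows, so rows that repeat a pose let the fingers close, or fill a call up. It gives the time, the measured TCP pose, the force, the opening and the grip force at its end, in the units of the state.
- bot.get_obs(): the state, without advancing time (a new reading comes with each control period).
- bot.capture(name): name is "side" or "top"; returns a dict with "pixels" (400x640x3 uint8, red, green, blue), "fx", "fy", "cx", "cy" (pixels), "eye" and "rotation" of the camera in the world. Camera axes: x right, y down, z forward; pixel columns grow to the right and rows downward; lengths in mm; the calibration is good to about 2 mm. A picture is of the moment at which its call begins. There is no depth.
- bot.close_job(): hands the job in; it is judged then, once.
The state is a dict: "time": time; "joint_positions": joint angles; "dq": joint speeds; "tau": joint torques, N m; "tool_pos": TCP position; "tcp_rot": TCP orientation; "contact_force": force on the tool from outside, world axes, zero at the start; "moment": the same for the moment, N m; "grip_width": finger opening in mm; "finger_force": force on a finger pad.
Only numpy, scipy, OpenCV 4.12 (cv2) and the standard library are available. Lean on these libraries where they do the work, as an engineer would, in place of code of your own. Each camera call takes 0.05 s, during which the arm holds its last target. There are 200 camera calls.

## Working session

There is one attempt and no reset: what is moved stays moved. The work goes in short steps, Python scripts to look and compute and a tool call to move; the robot and the scene stay as the last step left them, time stands still between calls to the robot, and variables do not carry over. Pictures are saved under pics/ and viewed, at most 10 in all, crops included, and the job is handed in when it is done.

Besides the shell and the picture viewer there is one more tool, called after ">>>" by a JSON object that holds its "fn" and its "kwargs". play_rows: Moves the arm, as the interface text tells. Its arguments: {"type":"object","properties":{"commands":{"type":"array"},"jaw":{"type":"number"}},"required":["commands"]}

```bash
mkdir -p pics
cat > h.py <<'E'
import numpy as np, cv2
from plant import bot
def snap(c,name):
    d=bot.capture(c); cv2.imwrite(f'pics/{name}.png',cv2.cvtColor(d['pixels'],cv2.COLOR_RGB2BGR)); return d
def ray(d,u,v,z):
    r=np.array(d['rotation']).reshape(3,3)@np.array([(u-d['cx'])/d['fx'],(v-d['cy'])/d['fy'],1]); e=np.array(d['eye'])
    return e+r*(z-e[2])/r[2]
def proj(d,p):
    q=np.array(d['rotation']).reshape(3,3).T@(np.array(p)-np.array(d['eye'])); return [d['cx']+d['fx']*q[0]/q[2],d['cy']+d['fy']*q[1]/q[2]]
E
python3 - <<'E'
from h import *
import pickle
for c in ('top','side'):
    d=snap(c,c+'0'); pickle.dump(d,open(c+'.pkl','wb'))
    print(c,{k:np.round(d[k],3).tolist() for k in d if k!='pixels'})
print(bot.get_obs())
E
```

```text
top {'fx': 486.751, 'fy': 486.751, 'cx': 324.213, 'cy': 201.673, 'eye': [431.862, -79.667, 1234.186], 'rotation': [-3.059, -0.005, -1.574]}
side {'fx': 419.671, 'fy': 419.671, 'cx': 316.266, 'cy': 205.488, 'eye': [430.294, 701.151, 684.433], 'rotation': [-2.222, -0.001, -3.057]}
{'time': 0.1, 'joint_positions': array([-1.26399063e+00,  3.42652794e-01,  1.52488451e+00, -4.27684456e-06,
        1.27539423e+00, -1.46003821e-01]), 'dq': array([-0.00036738, -0.00043293, -0.00436017, -0.00034683,  0.00091499,
       -0.00147556]), 'tau': array([ 1.64388504e-03, -4.32004559e+01, -2.44694728e+01,  7.18925754e-02,
        5.26019465e-02, -7.40403289e-05]), 'tool_pos': array([ 229.60623335, -471.78293852,  251.12747401]), 'tcp_rot': array([-3.14026742e+00, -1.90741570e-04,  4.52810643e-01]), 'contact_force': array([-0.20186546, -1.01588878, -0.18618344]), 'moment': array([0.00403905, 0.01617618, 0.00789986]), 'finger_force': 0.0, 'grip_width': 92.09142200788821}
```

View pics/top0.png

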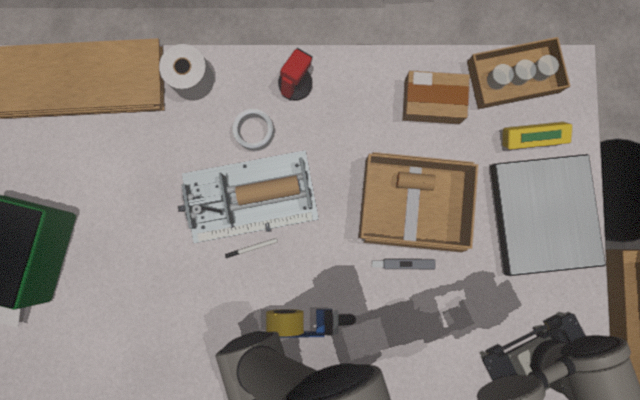

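View pics/side0.png

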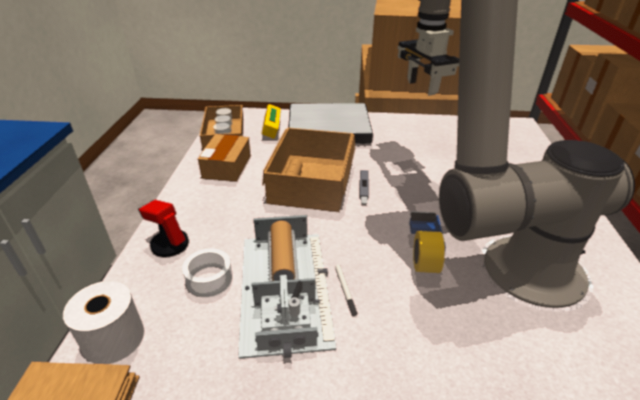

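Top view: the stand spans about (185–315, 155–240), with the core at about (267, 190). The carton is at about (418, 202), the leg plate near column 226 and the index near (267, 227). The stand's y axis points left in the image (world +y). Next I zoom in.

```bash
sed -i 's/^from plant/from scipy.spatial.transform import Rotation as Ro\nfrom plant/; s/np.array(d\[.rotation.\]).reshape(3,3)/Ro.from_euler("xyz",d["rotation"]).as_matrix()/' h.py
python3 - <<'E'
from h import *
import pickle
d=pickle.load(open('top.pkl','rb'))
im=cv2.imread('pics/top0.png')[145:245,172:322]
cv2.imwrite('pics/c1.png',cv2.resize(im,None,fx=5,fy=5,interpolation=cv2.INTER_CUBIC))
for n,u,v,z in [('core',267,190,51),('carton',418,202,100),('TL',371,154,100),('TR',476,162,100),('BR',472,250,100),('BL',361,241,100)]: print(n,ray(d,u,v,z).round(1))
E
```

```text
core [559.3  53.6  51. ]
carton [ 525.  -305.4  100. ]
TL [ 638.8 -196.5  100. ]
TR [ 619.3 -444.   100. ]
BR [ 412.8 -428.8  100. ]
BL [ 434.4 -171.1  100. ]
```

View pics/c1.png

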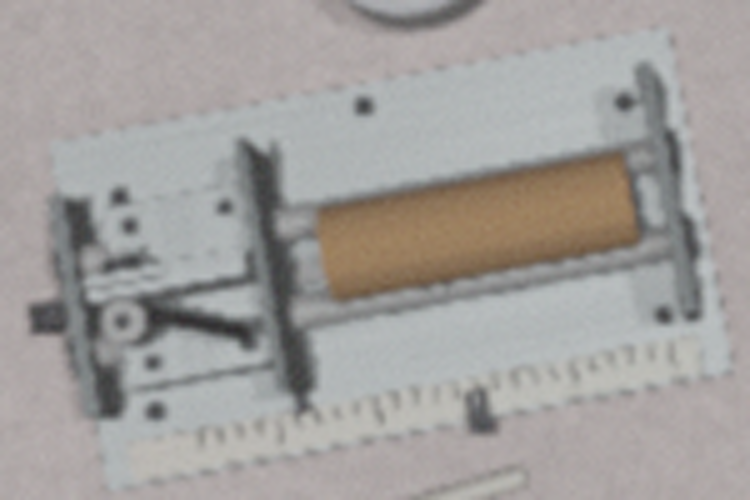

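The zoom shows the core outline (318,208)–(640,242), the pointer tip at about (303,406) and the index clip at about (480,410). The lever's free end is at about (248,335), its pivot at about (122,320), and the bed corners are clear.

Run:
```python
from h import *
import pickle
d=pickle.load(open('top.pkl','rb'))
P=lambda U,V,z: ray(d,(U+.5)/5-.5+172,(V+.5)/5-.5+145,z)
c=[P(*p,10)[:2] for p in [(52,143),(668,30),(735,372),(108,487)]]
# corners stand: (+90,+160),(+90,-160),(-90,-160),(-90,160)  (bed centre offset unknown)
S=np.array([(90,160),(90,-160),(-90,-160),(-90,160)],float);C=np.array(c)
m=C.mean(0); H=S.T@(C-m); yaw=np.arctan2(H[0,1]-H[1,0],H[0,0]+H[1,1]); R=np.array([[np.cos(yaw),-np.sin(yaw)],[np.sin(yaw),np.cos(yaw)]])
print('bed centre',m.round(1),'yaw',np.degrees(yaw).round(2),'res',((C-m)@R-S).round(1).tolist())
for n,U,V,z in [('core',480,225,60),('ptr',303,406,17),('idx',480,410,15),('idxtip',476,392,15),('leverend',250,335,92),('pivot',122,320,95),('fixedlegtopA',650,70,80),('B',690,312,80),('legtopA',245,145,80),('legtopB',297,400,80),('endA',65,200,80),('endB',100,412,80)]:
    p=P(U,V,z)[:2]; print(n,p.round(1),'stand',((p-m)@R).round(1))
for a,b in [((318,208),(628,153)),((335,298),(640,242))]:
    q=P(*b,60)-P(*a,60); print('core',np.degrees(np.arctan2(q[0],-q[1])),np.linalg.norm(q))
```

```text
bed centre [548.6 101.3] yaw 10.42 res [[-1.5, -1.1], [-1.5, 1.8], [1.0, 0.1], [1.9, -0.8]]
core [559.3  51.1] stand [  1.4 -51.3]
ptr [473.2 143.6] stand [-66.5  55.3]
idx [471.1  55.5] stand [-84.5 -31. ]
idxtip [480.1  57.5] stand [-75.3 -30.6]
leverend [504.1 155.1] stand [-34.1  61. ]
pivot [511.1 214.5] stand [-16.4 118.2]
fixedlegtopA [631.6 -32. ] stand [  57.5 -146.1]
B [515.3 -51.2] stand [ -60.3 -143.9]
legtopA [595.8 161.3] stand [57.2 50.5]
legtopB [474.  134.9] stand [-67.4  46.6]
endA [569.5 246.6] stand [ 46.8 139.2]
endB [468.5 227.9] stand [-55.9 139.1]
core 10.034833770639363 152.57653281821902
core 10.338210880682613 149.8157569839687
```

Everything fits the given sizes: bed residuals are under 2 mm, the pivot lands at x = -16 and the core is 150 mm long. The leg needs about 86 mm of travel. Next I write a helper for the tool-axis shifts.

```bash
cat >> h.py <<'E'
def to(x,y,z,yawdeg):
    o=bot.get_obs(); R=Ro.from_euler('xyz',o['tcp_rot']).as_matrix()
    R0=Ro.from_euler('xyz',[np.pi,0,o['tcp_rot'][2]]).as_matrix()
    d=R0.T@(np.array([x,y,z])-o['tool_pos'])/1000
    print('t',round(o['time'],2),'pos',o['tool_pos'].round(1),'yaw',np.degrees(o['tcp_rot'][2]).round(2),'shift',d.round(4),'twist',round(np.degrees(o['tcp_rot'][2])-yawdeg,1))
E
python3 -c "
from h import *
to(558,51,200,100.2)"
```

```text
t 0.1 pos [ 229.6 -471.8  251.1] yaw 25.94 shift [ 0.524  -0.3264  0.0511] twist -74.3
```

>>> {"fn": "play_rows", "kwargs": {"commands": [{"x": 0.02,"y": -0.012,"z": 0,"twist": -3},{"x": 0.057,"y": -0.036,"z": 0,"twist": -9},{"x": 0.094,"y": -0.059,"z": 0,"twist": -15},{"x": 0.132,"y": -0.082,"z": 0,"twist": -22},{"x": 0.169,"y": -0.105,"z": 0,"twist": -29},{"x": 0.207,"y": -0.129,"z": 0,"twist": -36},{"x": 0.244,"y": -0.152,"z": 0,"twist": -43},{"x": 0.282,"y": -0.175,"z": 0,"twist": -50}], "jaw": 0}}

```text
time: 0.9
tool_pos: [407.2, -189.6, 251.6]
tcp_rot: [-3.141, 0.0, 1.33]
contact_force: [0.8, -1.0, -0.0]
grip_width: 91.7
finger_force: 0.0
```

```bash
python3 -c "
from h import *
to(558,51,170,100.2)"
```

```text
t 0.9 pos [ 407.2 -189.6  251.6] yaw 76.22 shift [0.2696 0.0891 0.0816] twist -24.0
```

>>> {"fn": "play_rows", "kwargs": {"commands": [{"x": 0.04,"y": 0.013,"z": 0.01,"twist": -4},{"x": 0.08,"y": 0.027,"z": 0.02,"twist": -8},{"x": 0.12,"y": 0.04,"z": 0.03,"twist": -12},{"x": 0.16,"y": 0.053,"z": 0.045,"twist": -16},{"x": 0.2,"y": 0.066,"z": 0.06,"twist": -20},{"x": 0.24,"y": 0.079,"z": 0.07,"twist": -24},{"x": 0.262,"y": 0.087,"z": 0.08,"twist": -24},{"x": 0.27,"y": 0.089,"z": 0.082,"twist": -24}]}}

```text
time: 1.7
tool_pos: [558.7, 51.0, 167.9]
tcp_rot: [-3.139, -0.001, 1.747]
contact_force: [-0.2, -0.5, 0.8]
grip_width: 91.7
finger_force: 0.0
```

```bash
python3 -c "
from h import *
to(558,51,73,100.2)"
```

```text
t 1.7 pos [558.7  51.  167.9] yaw 100.09 shift [ 0.0001 -0.0006  0.0949] twist -0.1
```

>>> {"fn": "play_rows", "kwargs": {"commands": [{"x": 0,"y": 0,"z": 0.02,"twist": 0},{"x": 0,"y": 0,"z": 0.045,"twist": 0},{"x": 0,"y": 0,"z": 0.065,"twist": 0},{"x": 0,"y": 0,"z": 0.08,"twist": 0},{"x": 0,"y": 0,"z": 0.09,"twist": 0},{"x": 0,"y": 0,"z": 0.095,"twist": 0},{"x": 0,"y": 0,"z": 0.095,"twist": 0},{"x": 0,"y": 0,"z": 0.095,"twist": 0}]}}

```text
time: 2.5
tool_pos: [559.0, 48.7, 75.4]
tcp_rot: [3.14, 0.0, 1.744]
contact_force: [0.8, -0.3, -0.6]
grip_width: 91.8
finger_force: 0.0
```

>>> {"fn": "play_rows", "kwargs": {"commands": [{"x": 0,"y": 0,"z": 0,"twist": 0},{"x": 0,"y": 0,"z": 0,"twist": 0},{"x": 0,"y": 0,"z": 0,"twist": 0},{"x": 0,"y": 0,"z": 0,"twist": 0},{"x": 0,"y": 0,"z": 0,"twist": 0},{"x": 0,"y": 0,"z": 0,"twist": 0},{"x": 0,"y": 0,"z": 0,"twist": 0},{"x": 0,"y": 0,"z": 0,"twist": 0}], "jaw": 1}}

```text
time: 3.3
tool_pos: [559.3, 49.0, 74.9]
tcp_rot: [3.14, 0.0, 1.744]
contact_force: [1.8, 0.8, 0.2]
grip_width: 46.9
finger_force: 30.0
```

Gripped: 47 mm opening, 30 N. Lifting.

>>> {"fn": "play_rows", "kwargs": {"commands": [{"x": 0,"y": 0,"z": -0.01,"twist": 0},{"x": 0,"y": 0,"z": -0.03,"twist": 0},{"x": 0,"y": 0,"z": -0.055,"twist": 0},{"x": 0,"y": 0,"z": -0.08,"twist": 0},{"x": 0,"y": 0,"z": -0.1,"twist": 0},{"x": 0,"y": 0,"z": -0.115,"twist": 0},{"x": 0,"y": 0,"z": -0.12,"twist": 0},{"x": 0,"y": 0,"z": -0.12,"twist": 0}]}}

```text
time: 4.1
tool_pos: [558.5, 48.9, 195.4]
tcp_rot: [3.141, 0.0, 1.744]
contact_force: [-0.3, -0.6, -1.0]
grip_width: 47.0
finger_force: 30.0
```

```bash
python3 -c "
from h import *
to(506,-308.5,195,85.4)"
```

```text
t 4.1 pos [558.5  48.9 195.4] yaw 99.94 shift [-0.343  -0.1135  0.0004] twist 14.5
```

>>> {"fn": "play_rows", "kwargs": {"commands": [{"x": -0.02,"y": -0.007,"z": 0,"twist": 1},{"x": -0.055,"y": -0.018,"z": 0,"twist": 3},{"x": -0.095,"y": -0.031,"z": 0,"twist": 5},{"x": -0.135,"y": -0.045,"z": 0,"twist": 7},{"x": -0.175,"y": -0.058,"z": 0,"twist": 9},{"x": -0.215,"y": -0.071,"z": 0,"twist": 11},{"x": -0.255,"y": -0.084,"z": 0,"twist": 13},{"x": -0.29,"y": -0.096,"z": 0,"twist": 14.5}]}}

```text
time: 4.9
tool_pos: [513.0, -255.0, 193.4]
tcp_rot: [-3.139, -0.001, 1.489]
contact_force: [1.0, -0.3, -0.1]
grip_width: 47.2
finger_force: 30.0
```

```bash
python3 -c "
from h import *
to(506,-308.5,90,85.4)
d=snap('side','s1')"
```

```text
t 4.9 pos [ 513.  -255.   193.4] yaw 85.33 shift [-0.0539 -0.0026  0.1034] twist -0.1
```

View pics/s1.png

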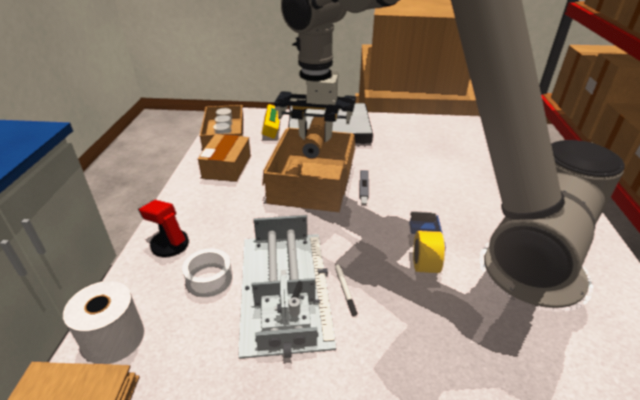

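The core (about (315,142)) is held above the carton and the stand's rods are clear. Lowering and releasing.

>>> {"fn": "play_rows", "kwargs": {"commands": [{"x": -0.025,"y": -0.001,"z": 0.005,"twist": 0},{"x": -0.048,"y": -0.003,"z": 0.02,"twist": 0},{"x": -0.054,"y": -0.003,"z": 0.04,"twist": 0},{"x": -0.054,"y": -0.003,"z": 0.065,"twist": 0},{"x": -0.054,"y": -0.003,"z": 0.085,"twist": 0},{"x": -0.054,"y": -0.003,"z": 0.1,"twist": 0},{"x": -0.054,"y": -0.003,"z": 0.104,"twist": 0},{"x": -0.054,"y": -0.003,"z": 0.104,"twist": 0}]}}

```text
time: 5.75
tool_pos: [506.3, -306.3, 89.6]
tcp_rot: [-3.139, -0.001, 1.491]
contact_force: [0.8, -0.8, 0.7]
grip_width: 47.2
finger_force: 30.0
```

>>> {"fn": "play_rows", "kwargs": {"commands": [{"x": 0,"y": 0,"z": 0,"twist": 0},{"x": 0,"y": 0,"z": 0,"twist": 0},{"x": 0,"y": 0,"z": 0,"twist": 0},{"x": 0,"y": 0,"z": 0,"twist": 0},{"x": 0,"y": 0,"z": 0,"twist": 0},{"x": 0,"y": 0,"z": 0,"twist": 0},{"x": 0,"y": 0,"z": 0,"twist": 0},{"x": 0,"y": 0,"z": 0,"twist": 0}], "jaw": 0.2}}

```text
time: 6.55
tool_pos: [506.9, -306.9, 90.7]
tcp_rot: [-3.142, 0.0, 1.491]
contact_force: [-0.3, -0.0, -0.6]
grip_width: 73.3
finger_force: 0.0
```

>>> {"fn": "play_rows", "kwargs": {"commands": [{"x": 0,"y": 0,"z": -0.015,"twist": 0},{"x": 0,"y": 0,"z": -0.04,"twist": 0},{"x": 0,"y": 0,"z": -0.07,"twist": 0},{"x": 0,"y": 0,"z": -0.1,"twist": 0},{"x": 0,"y": 0,"z": -0.125,"twist": 0},{"x": 0,"y": 0,"z": -0.14,"twist": 0},{"x": 0,"y": 0,"z": -0.145,"twist": 0},{"x": 0,"y": 0,"z": -0.145,"twist": 0}]}}

```text
time: 7.35
tool_pos: [507.0, -306.9, 236.0]
tcp_rot: [3.141, 0.001, 1.491]
contact_force: [0.3, -0.2, 0.1]
grip_width: 73.4
finger_force: 0.0
```

Run:
```python
from h import *
m=np.array([548.6,101.3]);yaw=np.radians(10.42);R=np.array([[np.cos(yaw),-np.sin(yaw)],[np.sin(yaw),np.cos(yaw)]])
for p in [(-7,55.8+12+14),(-9,55.8+22)]: print((m+R@p).round(1))
x,y=m+R@(-9,55.8+24); to(x,y,200,100.4)
```

```text
[526.9 180.5]
[525.7 176.2]
t 7.35 pos [ 507.  -306.9  236. ] yaw 85.44 shift [ 0.485  -0.0203  0.036 ] twist -15.0
```

Run:
```python
from h import *
m=np.array([548.6,101.3]);yaw=np.radians(10.3);R=np.array([[np.cos(yaw),-np.sin(yaw)],[np.sin(yaw),np.cos(yaw)]])
x,y=m+R@(-4.5,55.8+27); print(x,y); to(x,y,190,100.3)
d=snap('top','t2')
im=cv2.imread('pics/t2.png')
a=cv2.resize(im[215:240,222:282],None,fx=12,fy=12,interpolation=cv2.INTER_CUBIC)
b=cv2.resize(im[150:256,355:485],(320,261)); c=np.zeros((561,720,3),np.uint8);c[:300]=a;c[300:,:320]=b
cv2.imwrite('pics/c2.png',c)
```

```text
529.3676939176653 181.9610711728737
t 7.35 pos [ 507.  -306.9  236. ] yaw 85.44 shift [ 0.4891 -0.0165  0.046 ] twist -14.9
```

View pics/c2.png

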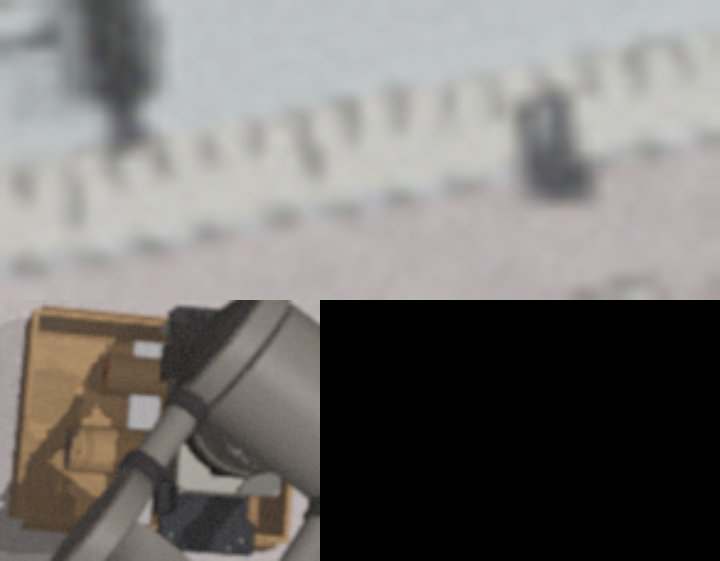

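The core lies in the carton, partly hidden by the arm. The pointer tip is at crop (127,140) and the clip centre line runs from (547,100) to (558,185).

Run:
```python
from h import *
import pickle
d=pickle.load(open('top.pkl','rb'))
m=np.array([548.6,101.3]);yaw=np.radians(10.3);R=np.array([[np.cos(yaw),-np.sin(yaw)],[np.sin(yaw),np.cos(yaw)]])
for U,V,z in [(127,140,17),(547,100,16),(552,143,16),(558,185,16)]:
    p=ray(d,(U+.5)/12-.5+222,(V+.5)/12-.5+215,z)[:2]; print(((p-m)@R).round(1))
```

```text
[-67.6  55.4]
[-75.1 -31.8]
[-84.1 -31.3]
[-93. -31.]
```

>>> {"fn": "play_rows", "kwargs": {"commands": [{"x": 0.02,"y": -0.001,"z": 0,"twist": -1},{"x": 0.06,"y": -0.002,"z": 0,"twist": -3},{"x": 0.105,"y": -0.004,"z": 0,"twist": -5},{"x": 0.15,"y": -0.005,"z": 0,"twist": -7},{"x": 0.195,"y": -0.006,"z": 0,"twist": -9},{"x": 0.24,"y": -0.008,"z": 0,"twist": -11},{"x": 0.285,"y": -0.01,"z": 0,"twist": -13},{"x": 0.33,"y": -0.011,"z": 0,"twist": -14.9}], "jaw": 0}}

```text
time: 8.2
tool_pos: [520.8, 25.8, 234.7]
tcp_rot: [-3.14, -0.001, 1.754]
contact_force: [1.0, -0.1, 0.1]
grip_width: 91.8
finger_force: 0.0
```

```bash
python3 -c "
from h import *
to(529.4,182,165,100.3)"
```

```text
t 8.2 pos [520.8  25.8 234.7] yaw 100.48 shift [0.1521 0.0369 0.0697] twist 0.2
```

>>> {"fn": "play_rows", "kwargs": {"commands": [{"x": 0.04,"y": 0.01,"z": 0,"twist": 0},{"x": 0.08,"y": 0.02,"z": 0.01,"twist": 0},{"x": 0.115,"y": 0.028,"z": 0.025,"twist": 0},{"x": 0.14,"y": 0.034,"z": 0.045,"twist": 0},{"x": 0.15,"y": 0.037,"z": 0.06,"twist": 0},{"x": 0.152,"y": 0.037,"z": 0.068,"twist": 0},{"x": 0.152,"y": 0.037,"z": 0.07,"twist": 0},{"x": 0.152,"y": 0.037,"z": 0.07,"twist": 0}]}}

```text
time: 9.0
tool_pos: [530.9, 178.7, 165.6]
tcp_rot: [-3.141, 0.0, 1.751]
contact_force: [-0.9, 1.0, -0.1]
grip_width: 91.6
finger_force: 0.0
```

Run:
```python
from h import *
to(529.4,182,88,100.3)
d=snap('top','t3'); e=snap('side','s3')
a=cv2.resize(cv2.imread('pics/t3.png')[130:260,150:330],(720,520))
b=cv2.resize(cv2.imread('pics/s3.png')[200:360,200:400],(750,600))
cv2.imwrite('pics/s3c.png',b)
```

```text
t 9.0 pos [530.9 178.7 165.6] yaw 100.33 shift [ 0.0036 -0.0009  0.0776] twist 0.0
```

View pics/s3c.png

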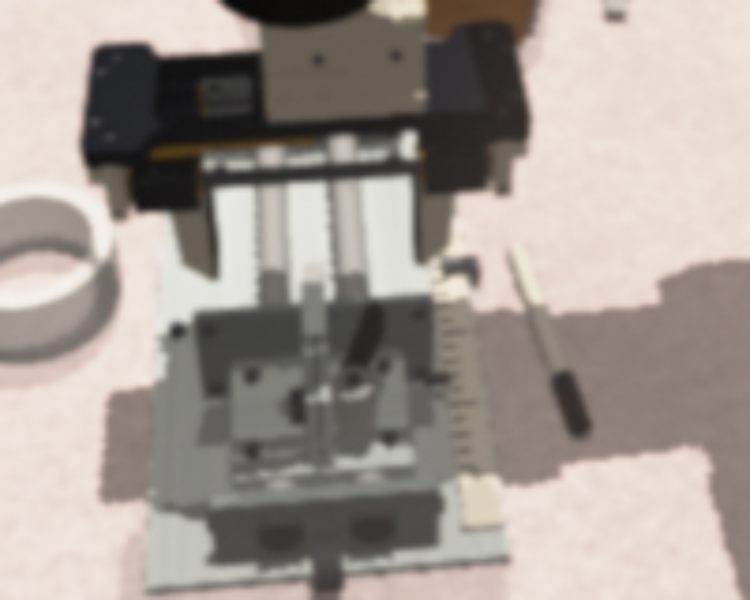

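The fingers (tips at about (200,275) and (430,265)) straddle rib and lever evenly, and the lever is open. Descending.

>>> {"fn": "play_rows", "kwargs": {"commands": [{"x": 0.004,"y": -0.001,"z": 0.01,"twist": 0},{"x": 0.004,"y": -0.001,"z": 0.025,"twist": 0},{"x": 0.004,"y": -0.001,"z": 0.042,"twist": 0},{"x": 0.004,"y": -0.001,"z": 0.058,"twist": 0},{"x": 0.004,"y": -0.001,"z": 0.07,"twist": 0},{"x": 0.004,"y": -0.001,"z": 0.077,"twist": 0},{"x": 0.004,"y": -0.001,"z": 0.077,"twist": 0},{"x": 0.004,"y": -0.001,"z": 0.077,"twist": 0}]}}

```text
time: 9.9
tool_pos: [529.9, 182.9, 89.1]
tcp_rot: [3.141, 0.0, 1.751]
contact_force: [-0.2, -0.5, 1.0]
grip_width: 91.5
finger_force: 0.0
```

Run:
```python
from h import *
o=bot.get_obs()
m=np.array([548.6,101.3]);yaw=np.radians(10.3);R=np.array([[np.cos(yaw),-np.sin(yaw)],[np.sin(yaw),np.cos(yaw)]])
print('bed',((o['tool_pos'][:2]-m)@R).round(1))
x,y=m+R@(-4.5,-31.2+12);to(x,y,88,100.3)
```

```text
bed [-3.8 83.6]
t 9.9 pos [529.9 182.9  89.1] yaw 100.34 shift [-0.1028 -0.0007  0.0011] twist 0.0
```

>>> {"fn": "play_rows", "kwargs": {"commands": [{"x": -0.004,"y": -0.001,"z": 0.001,"twist": 0},{"x": -0.008,"y": -0.001,"z": 0.001,"twist": 0},{"x": -0.011,"y": -0.001,"z": 0.001,"twist": 0},{"x": -0.013,"y": -0.001,"z": 0.001,"twist": 0},{"x": -0.014,"y": -0.001,"z": 0.001,"twist": 0},{"x": -0.014,"y": -0.001,"z": 0.001,"twist": 0},{"x": -0.014,"y": -0.001,"z": 0.001,"twist": 0},{"x": -0.014,"y": -0.001,"z": 0.001,"twist": 0}]}}

```text
time: 10.7
tool_pos: [531.0, 169.0, 87.7]
tcp_rot: [-3.142, 0.0, 1.751]
contact_force: [0.5, 0.2, -0.2]
grip_width: 91.8
finger_force: 0.0
```

>>> {"fn": "play_rows", "kwargs": {"commands": [{"x": -0.001,"y": 0,"z": 0,"twist": 0},{"x": -0.002,"y": 0,"z": 0,"twist": 0},{"x": -0.002,"y": 0,"z": 0,"twist": 0},{"x": -0.002,"y": 0,"z": 0,"twist": 0},{"x": -0.002,"y": 0,"z": 0,"twist": 0},{"x": -0.002,"y": 0,"z": 0,"twist": 0},{"x": -0.002,"y": 0,"z": 0,"twist": 0},{"x": -0.002,"y": 0,"z": 0,"twist": 0}]}}

```text
time: 11.5
tool_pos: [531.4, 167.0, 87.7]
tcp_rot: [-3.142, 0.0, 1.751]
contact_force: [0.5, -0.1, 0.4]
grip_width: 92.0
finger_force: 0.0
```

>>> {"fn": "play_rows", "kwargs": {"commands": [{"x": -0.001,"y": 0,"z": 0,"twist": 0},{"x": -0.002,"y": 0,"z": 0,"twist": 0},{"x": -0.002,"y": 0,"z": 0,"twist": 0},{"x": -0.002,"y": 0,"z": 0,"twist": 0},{"x": -0.002,"y": 0,"z": 0,"twist": 0},{"x": -0.002,"y": 0,"z": 0,"twist": 0},{"x": -0.002,"y": 0,"z": 0,"twist": 0},{"x": -0.002,"y": 0,"z": 0,"twist": 0}]}}

```text
time: 12.3
tool_pos: [531.7, 165.2, 87.7]
tcp_rot: [3.142, -0.0, 1.751]
contact_force: [-0.5, 5.2, -0.6]
grip_width: 92.2
finger_force: 2.5
```

>>> {"fn": "play_rows", "kwargs": {"commands": [{"x": -0.001,"y": 0,"z": 0,"twist": 0},{"x": -0.002,"y": 0,"z": 0,"twist": 0},{"x": -0.002,"y": 0,"z": 0,"twist": 0},{"x": -0.002,"y": 0,"z": 0,"twist": 0},{"x": -0.002,"y": 0,"z": 0,"twist": 0},{"x": -0.002,"y": 0,"z": 0,"twist": 0},{"x": -0.002,"y": 0,"z": 0,"twist": 0},{"x": -0.002,"y": 0,"z": 0,"twist": 0}]}}

```text
time: 13.1
tool_pos: [532.1, 163.3, 87.7]
tcp_rot: [3.142, -0.0, 1.751]
contact_force: [-0.1, 5.3, 0.0]
grip_width: 91.7
finger_force: 2.5
```

Contact came at y ≈ 166, and the leg has moved about 2.8 mm. About 84 mm remain.

>>> {"fn": "play_rows", "kwargs": {"commands": [{"x": -0.004,"y": 0,"z": 0,"twist": 0},{"x": -0.012,"y": 0,"z": 0,"twist": 0},{"x": -0.022,"y": 0,"z": 0,"twist": 0},{"x": -0.032,"y": 0,"z": 0,"twist": 0},{"x": -0.042,"y": 0,"z": 0,"twist": 0},{"x": -0.052,"y": 0,"z": 0,"twist": 0},{"x": -0.06,"y": 0,"z": 0,"twist": 0},{"x": -0.065,"y": 0,"z": 0,"twist": 0}]}}

```text
time: 13.9
tool_pos: [544.1, 99.1, 87.7]
tcp_rot: [3.141, -0.001, 1.751]
contact_force: [-0.0, 7.0, -1.5]
grip_width: 92.0
finger_force: 3.4
```

>>> {"fn": "play_rows", "kwargs": {"commands": [{"x": -0.004,"y": 0,"z": 0,"twist": 0},{"x": -0.009,"y": 0,"z": 0,"twist": 0},{"x": -0.013,"y": 0,"z": 0,"twist": 0},{"x": -0.016,"y": 0,"z": 0,"twist": 0},{"x": -0.018,"y": 0,"z": 0,"twist": 0},{"x": -0.019,"y": 0,"z": 0,"twist": 0},{"x": -0.019,"y": 0,"z": 0,"twist": 0},{"x": -0.019,"y": 0,"z": 0,"twist": 0}]}}

```text
time: 14.7
tool_pos: [547.6, 80.7, 87.7]
tcp_rot: [3.141, -0.0, 1.751]
contact_force: [1.9, 5.1, -1.8]
grip_width: 91.7
finger_force: 2.6
```

Run:
```python
from h import *
o=bot.get_obs()
m=np.array([548.6,101.3]);yaw=np.radians(10.3);R=np.array([[np.cos(yaw),-np.sin(yaw)],[np.sin(yaw),np.cos(yaw)]])
print('bed',((o['tool_pos'][:2]-m)@R).round(1),o['contact_force'].round(1))
d=snap('top','t4'); e=snap('side','s4')
f=lambda p: [*(m+R@p[:2]),p[2]]
for dd in (d,e): print(np.round([proj(dd,f(p)) for p in [(-67,-31.4,17),(-75,-31.4,16)]],1))
a=cv2.resize(cv2.imread('pics/t4.png')[190:250,230:310],(400,300),interpolation=2)
u,v=map(int,proj(e,f((-67,-31.4,17)))); print(u,v)
b=cv2.resize(cv2.imread('pics/s4.png')[v-25:v+25,u-40:u+40],(800,500),interpolation=2)
c=np.zeros((600,800,3),np.uint8);c[:300,:400]=a; c[300:]=cv2.resize(cv2.imread('pics/s4.png')[v-15:v+15,u-40:u+40],(800,300),interpolation=2)
cv2.imwrite('pics/c4.png',c)
```

```text
bed [ -4.6 -20.1] [ 1.9  5.1 -1.8]
[[266.4 219.7]
 [267.  222.9]]
[[314.5 269.3]
 [318.1 269.4]]
314 269
```

View pics/c4.png

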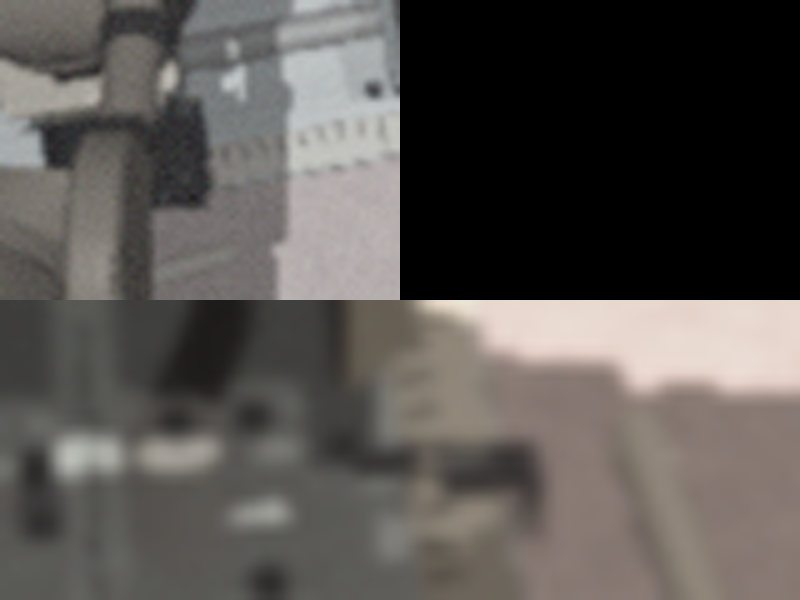

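The pointer (crop about (400,458)) lines up with the clip (centre about (488,464)) within about 2 mm, matching dead reckoning, and the lever is still open. Squeezing now.

>>> {"fn": "play_rows", "kwargs": {"commands": [{"x": 0,"y": 0,"z": 0,"twist": 0},{"x": 0,"y": 0,"z": 0,"twist": 0},{"x": 0,"y": 0,"z": 0,"twist": 0},{"x": 0,"y": 0,"z": 0,"twist": 0},{"x": 0,"y": 0,"z": 0,"twist": 0},{"x": 0,"y": 0,"z": 0,"twist": 0},{"x": 0,"y": 0,"z": 0,"twist": 0},{"x": 0,"y": 0,"z": 0,"twist": 0}], "jaw": 1}}

```text
time: 15.6
tool_pos: [547.7, 80.6, 88.0]
tcp_rot: [3.14, 0.0, 1.751]
contact_force: [1.5, 5.8, 0.6]
grip_width: 32.3
finger_force: 4.8
```

>>> {"fn": "play_rows", "kwargs": {"commands": [{"x": 0,"y": 0,"z": 0,"twist": 0},{"x": 0,"y": 0,"z": 0,"twist": 0},{"x": 0,"y": 0,"z": 0,"twist": 0},{"x": 0,"y": 0,"z": 0,"twist": 0},{"x": 0,"y": 0,"z": 0,"twist": 0},{"x": 0,"y": 0,"z": 0,"twist": 0},{"x": 0,"y": 0,"z": 0,"twist": 0},{"x": 0,"y": 0,"z": 0,"twist": 0}]}}

```text
time: 16.4
tool_pos: [549.2, 80.9, 87.9]
tcp_rot: [3.137, 0.0, 1.751]
contact_force: [8.4, 6.6, -4.6]
grip_width: 20.0
finger_force: 32.2
```

Run:
```python
from h import *
e=snap('side','s5'); im=cv2.imread('pics/s5.png')
c=np.vstack([cv2.resize(im[254:284,274:354],(800,300),interpolation=2),cv2.resize(im[110:290,180:420],(400,300))[:, :].repeat(1,0) if 0 else cv2.copyMakeBorder(cv2.resize(im[110:290,180:420],(400,300)),0,0,0,400,0)])
cv2.imwrite('pics/c5.png',c)
```

```text
(no output)
```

View pics/c5.png

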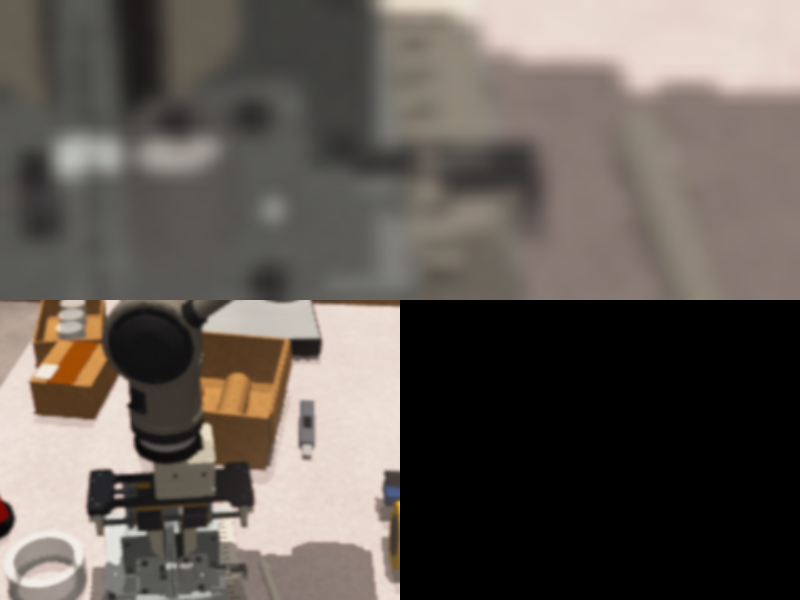

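The jaws are at 20 mm (rib plus paddle, same -1 mm bias as on the core) with 32 N grip. The pointer (crop (400,160)) is still level with the clip (488,165), and the core lies in the carton. Handing in.

```bash
python3 -c "
from plant import bot
print(bot.close_job())"
```

```text
the job is handed in; nothing more can be done
None
```

The job is handed in, with no verdict returned. The core is in the carton, the pointer is within about 2 mm of the index by camera and dead reckoning, and the lever is squeezed shut against the rib with the grip still on (about 32 N).

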